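# Fetch the salt pot from behind the storage jars

## Robot

A 6-joint arm with a two-finger parallel gripper is mounted at the origin on the work surface. World frame = base frame: x ahead of the robot, y to its left, z up, the work surface at z = 0. Lengths are in m, angles in degrees, forces in N, time in s.
With the tool pointing down it reaches from about 0.325 to 0.85 m from the base axis. Payload 15.5 kg.
Tool frame: the origin (TCP) lies at the very end of the fingers, on their centre line; the grasp point (between the pads) lies arm.grip_depth behind it (arm.grip_depth is the distance from the TCP to the grasp point, in m); z points along the fingers, y is the line along which they close (so a half turn about z gives the same grasp; the last joint's range is limited). The gripper opens to 91 mm and grips with 3 to 60 N. Pads are 32 mm wide; open, the fingers measure 118 mm over their backs; the gripper's body (76 mm by 178 mm) begins 60 mm behind the grasp point.
Start: joints at [-76.117, 28.281, 77.091, -0, 74.628, -5.472], TCP at [0.207, -0.59, 0.193] pointing down, gripper open.
Joint ranges: [-166.48, 166.48], [-47.26, 123.95], [12.59, 153.08], [-70.14, 250.14], [6.76, 159.57], [-176.63, 176.63]. Speed limits (degrees/s): [108.29, 108.29, 147.25, 172.46, 172.46, 172.46].

## Interface

Orientations are given as a 3x3 rotation matrix whose columns are the frame's x, y, z axes.
In Python, from rig import arm gives the robot as it stands. Calls block until the motion is done:
- arm.move_to(position, orientation): joint-space move of the TCP to a pose.
- arm.move_l(position, orientation=None, feed=0.15): straight line of the TCP; orientation=None keeps the orientation; feed is the mean speed in m/s.
- arm.move_joints(angles): joint-space move.
- arm.grip(opening): finger opening in m; the grip force is fixed at half the most; returns when the fingers have stopped.
- arm.sleep(seconds).
- arm.solve_ik(position, orientation): joint angles nearest the present ones, or None.
- arm.snapshot(name): name is "side" or "top"; returns the picture (420x560x3 uint8, red, green, blue); there is no depth.
- arm.get_calibration(name): a dict with "intrinsics" (3x3 intrinsics, pixels), "k1" (the pictures are not rectified: a ray, as slopes to the right and down, at radius r is drawn at 1 + k1 r^2 times it, then the intrinsics apply), "cam_to_world" (4x4, takes a point from camera to world coordinates). Camera axes: x right, y down, z forward; pixel columns grow to the right and rows downward; lengths in m; the calibration is good to about 2 mm. A picture is of the moment at which its call begins. get_calibration takes no time and is no camera call.
A pose or a line that the arm cannot do raises arm.Unreachable and nothing moves.
- arm.sign_off(): hands the job in; it is judged then, once.
Readings, each from a call of its own:
- arm.current_t(): time.
- arm.current_joint_positions(): joint angles.
- arm.current_dq(): joint speeds.
- arm.current_tau(): joint torques, N m.
- arm.current_ee_pos(): TCP position.
- arm.current_tool_rot(): TCP orientation.
- arm.current_force(): force on the tool from outside, world axes, zero at the start.
- arm.current_torque(): the same for the moment, N m.
- arm.current_width(): finger opening in m.
- arm.current_grasp_force(): force on a finger pad.
Only numpy, scipy, OpenCV 4.12 (cv2) and the standard library are available. Lean on these libraries where they do the work, as an engineer would, in place of code of your own. Each camera call takes 0.05 s, during which the arm holds its last target. There are 200 camera calls.

## Task

The blue salt pot is hemmed in by three tall jars at the back of the dark spice board: first move all three jars onto the metal tray, leaving the pot where it is, and only then take the pot to the chopping board and stand it in the middle of the round cork pad. Then put every jar back on the spice board, each centred on the mat of the same colour as its lid. Keep everything upright, set things down rather than dropping them, and let go of everything at the end.

Things in the scene. Friction and masses are not known exactly. Their poses are not given: they have to be found in the camera images.
- jar_red: Tall upright storage jar, a plain cylinder 54 mm in diameter and 120 mm high, 0.28 kg or so: white body with a red band and a red lid (top 20 mm, same diameter, fixed on; take the jar anywhere on its side or lid). Origin: centre of its underside, z up along the jar; it is round, so its yaw means nothing. At the start it stands on the red mat.
- jar_yellow: Tall upright storage jar, a plain cylinder 54 mm in diameter and 120 mm high, 0.28 kg or so: white body with a yellow band and a yellow lid (top 20 mm, same diameter, fixed on; take the jar anywhere on its side or lid). Origin: centre of its underside, z up along the jar; it is round, so its yaw means nothing. At the start it stands on the yellow mat.
- jar_green: Tall upright storage jar, a plain cylinder 54 mm in diameter and 120 mm high, 0.28 kg or so: white body with a green band and a green lid (top 20 mm, same diameter, fixed on; take the jar anywhere on its side or lid). Origin: centre of its underside, z up along the jar; it is round, so its yaw means nothing. At the start it stands on the green mat.
- mat_red: Flat round red mat, 76 mm in diameter, 4 mm thick, fixed on the spice board: the home of the jar with the red lid. Origin: centre of its underside; its top is 4 mm above that. Which of the three mat places has which colour differs from start to start.
- mat_yellow: Flat round yellow mat, 76 mm in diameter, 4 mm thick, fixed on the spice board: the home of the jar with the yellow lid. Origin: centre of its underside; its top is 4 mm above that. Which of the three mat places has which colour differs from start to start.
- mat_green: Flat round green mat, 76 mm in diameter, 4 mm thick, fixed on the spice board: the home of the jar with the green lid. Origin: centre of its underside; its top is 4 mm above that. Which of the three mat places has which colour differs from start to start.
- salt_pot: Squat blue round salt pot, 48 mm in diameter with upright sides, 42 mm high plus a wooden knob 14 mm wide and 12 mm high on top (lid fixed on); about 0.15 kg. Origin: centre of its underside, z up. At the start it stands on the bare wood of the spice board, hemmed in by the three jars (only about 8 to 18 mm between pot and jar) and by the back wall.
- spice_board: Fixed dark wooden board, 180 mm along its x, 230 mm along its y, 16 mm thick, with a back wall 10 mm thick along its +x edge that rises to 66 mm above the counter (its inner face at x = 80 mm). Origin: centre of its underside, z up. In its frame the pot stands near (30, 0) mm and the three mats lie at (-34, 0), (30, 64) and (30, -64) mm.
- side_tray: Fixed shallow metal tray for putting the jars aside, outside 250 mm along its x and 200 mm along its y, walls 4 mm thick and 15 mm high, floor about 4 mm thick. Origin: centre of its underside, z up. It is empty at the start.
- chopping_board: Fixed wooden chopping board, 190 x 190 mm, 16 mm thick, with a round cork pad 84 mm in diameter and 5 mm high on its centre, so the pad's top is 21 mm above the origin. Origin: centre of the board's underside, z up.

How it is judged (in metres and radians):
On the way, in this order (a step that is already met when the one before it is completed fails the run):
1. all three jars stand released inside the metal tray, the salt pot still in its place (within 40 mm) (x of jar_red in the frame of side_tray between -0.096 and 0.096 m and y of jar_red in the frame of side_tray between -0.071 and 0.071 m and z of jar_red in the frame of side_tray between -0.001 and 0.01 m and angle between each of jar_red, jar_yellow, jar_green's own z axis and vertical below 0.12 rad and linear speed of each of jar_red, jar_yellow, jar_green below 0.03 m/s and contact force between the fingers and jar_red below 0.2 N and x of jar_yellow in the frame of side_tray between -0.096 and 0.096 m and y of jar_yellow in the frame of side_tray between -0.071 and 0.071 m and z of jar_yellow in the frame of side_tray between -0.001 and 0.01 m and contact force between the fingers and jar_yellow below 0.2 N and x of jar_green in the frame of side_tray between -0.096 and 0.096 m and y of jar_green in the frame of side_tray between -0.071 and 0.071 m and z of jar_green in the frame of side_tray between -0.001 and 0.01 m and contact force between the fingers and jar_green below 0.2 N and distance of salt_pot from where it was at the start of the episode below 0.04 m), for 0.2 s.
2. the salt pot stands released on the cork pad, within 15 mm of its centre, with the jars still in the tray (horizontal distance between salt_pot and chopping_board below 0.015 m and z of salt_pot in the frame of chopping_board between 0.016 and 0.026 m and angle between each of salt_pot, jar_red, jar_yellow, jar_green's own z axis and vertical below 0.12 rad and linear speed of each of salt_pot, jar_red, jar_yellow, jar_green below 0.03 m/s and contact force between the fingers and salt_pot below 0.2 N and x of jar_red in the frame of side_tray between -0.096 and 0.096 m and y of jar_red in the frame of side_tray between -0.071 and 0.071 m and z of jar_red in the frame of side_tray between -0.001 and 0.01 m and contact force between the fingers and jar_red below 0.2 N and x of jar_yellow in the frame of side_tray between -0.096 and 0.096 m and y of jar_yellow in the frame of side_tray between -0.071 and 0.071 m and z of jar_yellow in the frame of side_tray between -0.001 and 0.01 m and contact force between the fingers and jar_yellow below 0.2 N and x of jar_green in the frame of side_tray between -0.096 and 0.096 m and y of jar_green in the frame of side_tray between -0.071 and 0.071 m and z of jar_green in the frame of side_tray between -0.001 and 0.01 m and contact force between the fingers and jar_green below 0.2 N), for 0.2 s.
At the end, for the whole second after the job is handed in: The salt pot stands upright on the cork pad within 15 mm of its centre, and each jar stands upright on the mat of its lid's colour within 14 mm of the mat's centre; all at rest and released (horizontal distance between salt_pot and chopping_board below 0.015 m and z of salt_pot in the frame of chopping_board between 0.016 and 0.026 m and angle between each of salt_pot, jar_red, jar_yellow, jar_green's own z axis and vertical below 0.12 rad and linear speed of each of salt_pot, jar_red, jar_yellow, jar_green below 0.03 m/s and contact force between the fingers and salt_pot below 0.2 N and horizontal distance between jar_red and mat_red below 0.014 m and z of jar_red in the frame of mat_red between -0.001 and 0.009 m and contact force between the fingers and jar_red below 0.2 N and horizontal distance between jar_yellow and mat_yellow below 0.014 m and z of jar_yellow in the frame of mat_yellow between -0.001 and 0.009 m and contact force between the fingers and jar_yellow below 0.2 N and horizontal distance between jar_green and mat_green below 0.014 m and z of jar_green in the frame of mat_green between -0.001 and 0.009 m and contact force between the fingers and jar_green below 0.2 N); the robot touches nothing.
It fails at once if a jar or the salt pot is tipped more than 40 degrees (angle between any of jar_red, jar_yellow, jar_green, salt_pot's own z axis and vertical above 0.7 rad).
It fails at once if a jar or the salt pot is dropped or thrown (faster than 0.75 m/s with no finger on it) ((linear speed of jar_red above 0.75 m/s and contact force between the fingers and jar_red below 0.05 N) or (linear speed of jar_yellow above 0.75 m/s and contact force between the fingers and jar_yellow below 0.05 N) or (linear speed of jar_green above 0.75 m/s and contact force between the fingers and jar_green below 0.05 N) or (linear speed of salt_pot above 0.75 m/s and contact force between the fingers and salt_pot below 0.05 N)).
It also fails if it takes over 131 s, if anything falls off the work surface, if the arm or the gripper's body presses on something with over 40 N, if the wrist force passes 120 N, or if a joint passes its speed limit or range.

## Working session

There is one attempt and no reset: what is moved stays moved. The work goes in short steps, each a Python script; the robot and the scene stay as the last script left them, time stands still between calls to the robot, and variables do not carry over. Pictures are saved under pics/ and viewed, at most 14 in all, crops included, and the job is handed in when it is done.

```bash
mkdir -p pics; ls
python3 - <<'E'
from rig import arm
import cv2
for n in ("top","side"):
    im=arm.snapshot(n); cv2.imwrite(f"pics/{n}0.png",im[:,:,::-1])
    c=arm.get_calibration(n); print(n,c)
print(arm.grip_depth,arm.current_tool_rot(),arm.current_width())
E
```

```text
pics
top {'intrinsics': array([[454.65407722,   0.        , 283.31777896],
       [  0.        , 454.65407722, 209.06779877],
       [  0.        ,   0.        ,   1.        ]]), 'k1': 0.03206685576365036, 'cam_to_world': array([[-0.0034814 , -0.98564942,  0.16876939,  0.3233931 ],
       [-0.99998877,  0.00397408,  0.00258159, -0.0059916 ],
       [-0.00321524, -0.16875851, -0.98565218,  1.02967127],
       [ 0.        ,  0.        ,  0.        ,  1.        ]])}
side {'intrinsics': array([[508.75959902,   0.        , 278.47644521],
       [  0.        , 508.75959902, 205.4634151 ],
       [  0.        ,   0.        ,   1.        ]]), 'k1': -0.09495577381485623, 'cam_to_world': array([[-0.9532791 , -0.15720586,  0.2579637 ,  0.18390177],
       [-0.30204075,  0.48042701, -0.82338404,  1.03478199],
       [ 0.00550807, -0.86283034, -0.50546361,  0.66760226],
       [ 0.        ,  0.        ,  0.        ,  1.        ]])}
0.0188 [[ 9.43490515e-01  3.31399399e-01 -2.93644922e-04]
 [ 3.31399519e-01 -9.43489901e-01  1.07967409e-03]
 [ 8.07523265e-05 -1.11597605e-03 -9.99999374e-01]] 0.09131740179134475
```

View pics/top0.png

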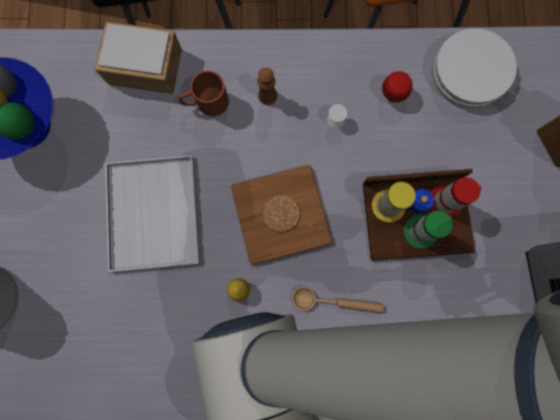

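View pics/side0.png

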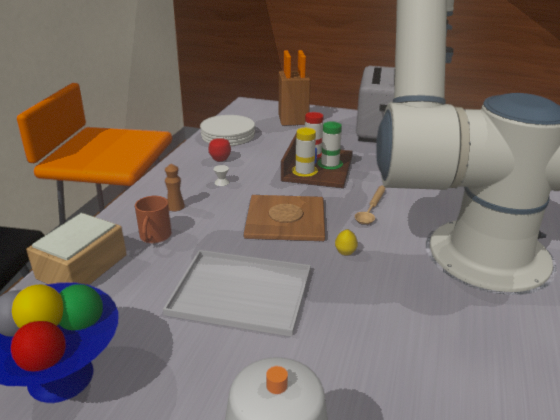

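The jars, clockwise in the top view, are yellow with its lid at (402,195), red at (466,190) and green at (437,225). The pot is at (424,200), the tray around (152,214) and the cork pad around (281,213). Next I'll measure them.

```bash
cat > vis.py <<'E'
import numpy as np, cv2
from scipy.optimize import least_squares
from rig import arm
CAL={n:arm.get_calibration(n) for n in("top","side")}
def proj(P,n="top"):
    c=CAL[n]; T=np.linalg.inv(c["cam_to_world"]); P=np.asarray(P,float).reshape(-1,3)
    return cv2.projectPoints(P,cv2.Rodrigues(T[:3,:3])[0],T[:3,3],c["intrinsics"],np.array([c["k1"],0,0,0.]))[0][:,0]
def unproj(uv,z,n="top"):
    c=CAL[n]; d=cv2.undistortPoints(np.asarray(uv,float).reshape(-1,1,2),c["intrinsics"],np.array([c["k1"],0,0,0.]))[:,0]
    T=c["cam_to_world"]; r=np.c_[d,np.ones(len(d))]@T[:3,:3].T
    return (T[:3,3]+r*((z-T[2,3])/r[:,2])[:,None])[:,:2]
def colmask(im,col):
    h,s,v=cv2.split(cv2.cvtColor(im,cv2.COLOR_RGB2HSV)); ok=(s>150)&(v>60)
    return {"red":ok&((h<6)|(h>172)),"yellow":ok&(h>22)&(h<36),"green":ok&(h>45)&(h<85),"blue":ok&(h>108)&(h<130)}[col]
A=np.linspace(0,2*np.pi,40)
def cyl(x,y,r,z0,z1):
    return np.vstack([np.c_[x+r*np.cos(A),y+r*np.sin(A),np.full(40,z)] for z in(z0,z1)])
def hullc(P,n):
    m=cv2.moments(cv2.convexHull(proj(P,n).astype(np.float32))); return np.array([m["m10"],m["m01"]])/m["m00"]
def jar(im,col,near,zb,n="top"):
    """lid position; near = approx world xy, zb = underside height; biggest blob near the lid"""
    guess=hullc(cyl(*near,.027,zb+.1,zb+.12),n)
    k,l,st,ce=cv2.connectedComponentsWithStats(colmask(im,col).astype(np.uint8))
    i=min((i for i in range(1,k) if st[i,4]>100),key=lambda i:np.hypot(*(ce[i]-guess)))
    f=least_squares(lambda p:hullc(cyl(*p,.027,zb+.1,zb+.12),n)-ce[i],near)
    pa=cv2.contourArea(cv2.convexHull(proj(cyl(*f.x,.027,zb+.1,zb+.12),n).astype(np.float32)))
    return f.x,st[i,4]/pa
E
python3 - <<'E'
from vis import *
im=cv2.imread("pics/top0.png")[:,:,::-1].copy(); sd=cv2.imread("pics/side0.png")[:,:,::-1].copy()
for c,uv,us in(("red",(466,190),0),("yellow",(402,195),0),("green",(437,225),0)):
    g=unproj([uv],.13)[0]
    print(c,jar(im,c,g,.02),jar(sd,c,g,.02,"side"))
a=cv2.resize(im[160:270,350:490],None,fx=4,fy=4,interpolation=cv2.INTER_CUBIC)
b=cv2.resize(im[145:280,95:340],None,fx=3,fy=3,interpolation=cv2.INTER_CUBIC)
cv2.imwrite("pics/a.png",a[:,:,::-1]);cv2.imwrite("pics/b.png",b[:,:,::-1])
E
```

```text
red (array([ 0.51471524, -0.36906778]), np.float64(0.8450152769694218)) (array([ 0.51679303, -0.37021977]), np.float64(0.8256926700254665))
yellow (array([ 0.5056862 , -0.23957192]), np.float64(0.9316035677403992)) (array([ 0.50621962, -0.23976823]), np.float64(0.8160704215835886))
green (array([ 0.44583546, -0.30912438]), np.float64(0.7825037918278495)) (array([0.6631066 , 0.55816668]), np.float64(1.4190329187073178))
```

View pics/a.png

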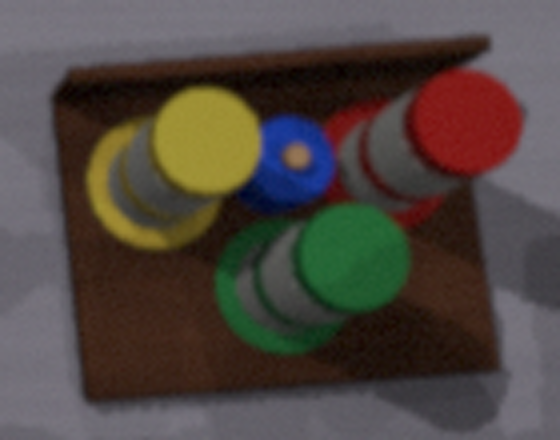

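View pics/b.png

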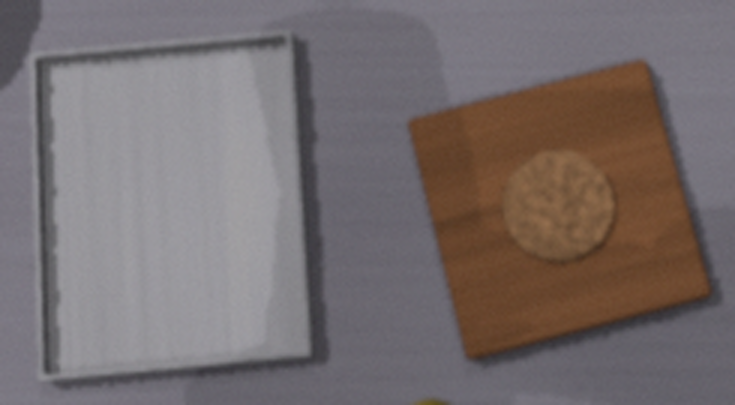

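The crops show the tray corners (crop b) at (32,55), (293,36), (311,357) and (43,381). The chopping board corners are at (410,121), (645,60), (711,293) and (470,358), with the pad at (560,206). In crop a the knob is at (297,156) and the front board corners are at (88,398) and (497,370).

Run:
```python
from vis import *
B=lambda p:np.array(p)/3+[95,145]-1/3
Aa=lambda p:np.array(p)/4+[350,160]-3/8
t=unproj(B([(32,55),(293,36),(311,357),(43,381)]),.015); print("tray",t,t.mean(0),np.linalg.norm(np.diff(t,axis=0),axis=1))
c=unproj(B([(410,121),(645,60),(711,293),(470,358)]),.016); print("chop",c.mean(0),np.linalg.norm(np.diff(c,axis=0),axis=1),"pad",unproj(B([(560,206)]),.0205))
b=unproj(Aa([(88,398),(497,370)]),.016); print("board front",b,np.linalg.norm(b[0]-b[1]))
print("pot",unproj(Aa([(297,156)]),.068))
J=np.array([[.5158,-.3696],[.506,-.2397],[.4458,-.3091]])
# fit board pose to front corners and jars
L=np.array([[30,-64],[30,64],[-34,0],[-90,115],[-90,-115]])/1e3; W=np.vstack([J,b])
f=lambda p:L@np.array([[np.cos(p[2]),np.sin(p[2])],[-np.sin(p[2]),np.cos(p[2])]])+p[:2]
r=least_squares(lambda p:(f(p)-W).ravel(),[.48,-.3,0]); print("board",r.x,f(r.x)*1e3,(f(r.x)-W)*1e3)
im=cv2.imread("pics/side0.png")[:,:,::-1].copy()
print(proj([[.4458,-.3091,.13]],"side"))
```

```text
tray [[0.60604482 0.40477754]
 [0.62064337 0.20617   ]
 [0.37511158 0.18546185]
 [0.3587409  0.38125074]] [0.49013517 0.29441503] [0.19914335 0.2464035  0.19647211]
chop [0.48710732 0.00194954] [0.18547482 0.18508063 0.18511404] pad [[0.48647757 0.00114722]]
board front [[ 0.38366639 -0.19857185]
 [ 0.3987125  -0.42416988]] 0.22609921374536032
pot [[ 0.50957299 -0.3051396 ]]
board [ 0.48073068 -0.30622683  0.06503009] [[ 514.82625792 -368.14202619]
 [ 506.50827204 -240.41258123]
 [ 446.8025425  -308.43629665]
 [ 383.44771988 -197.31849227]
 [ 398.39410077 -426.83233869]] [[-0.97374208  1.45797381]
 [ 0.50827204 -0.71258123]
 [ 1.0025425   0.66370335]
 [-0.21867251  1.25336253]
 [-0.31839995 -2.66245846]]
[[332.23473411 127.27260664]]
```

```bash
cat > ops.py <<'E'
import numpy as np
from vis import *
BOARD=(np.array([.4807,-.3062]),.065); TRAY=(np.array([.4901,.2944]),.09); PAD=np.array([.4867,.0013])
def fr(F,xy):
    c,s=np.cos(F[1]),np.sin(F[1]); return F[0]+np.array([[c,-s],[s,c]])@np.array(xy)
def R(a):
    c,s=np.cos(a),np.sin(a); return np.array([[c,s,0],[s,-c,0],[0,0,-1.]])
SAFE=.29
def go(xy,z,a,feed):arm.move_l([*xy,z],R(a),feed=feed)
def pick(xy,tcp,a,open_=.08,lift=SAFE):
    arm.grip(open_); p=arm.current_ee_pos()
    go(xy,max(p[2],lift),a,.35); go(xy,tcp+.06,a,.25); go(xy,tcp,a,.08)
    arm.grip(.03); print("gripped",arm.current_width(),arm.current_grasp_force())
    go(xy,tcp+.02,a,.06); go(xy,lift,a,.2); print("w",arm.current_width(),"t",arm.current_t())
def place(xy,tcp,a,open_=.08,lift=SAFE):
    go(xy,lift,a,.3); go(xy,tcp+.03,a,.2); go(xy,tcp+.0008,a,.04)
    print("F",arm.current_force()); arm.grip(open_); arm.sleep(.2)
    go(xy,tcp+.07,a,.15); go(xy,lift,a,.3); print("placed t",arm.current_t())
E
python3 - <<'E'
from ops import *
arm.move_to([.4455,-.3091,SAFE],R(.065))
pick((.4455,-.3091),.096,.065)
place(fr(TRAY,(-.075,0)),.080,.09)
im=arm.snapshot("side"); cv2.imwrite("pics/s1.png",im[:,:,::-1])
E
```

```text
gripped 0.0534432421734693 30.00093910843134
w 0.05353634205189006 t 5.775
F [ 0.1433115   0.32980871 -2.34931007]
placed t 11.8667
```

View pics/s1.png

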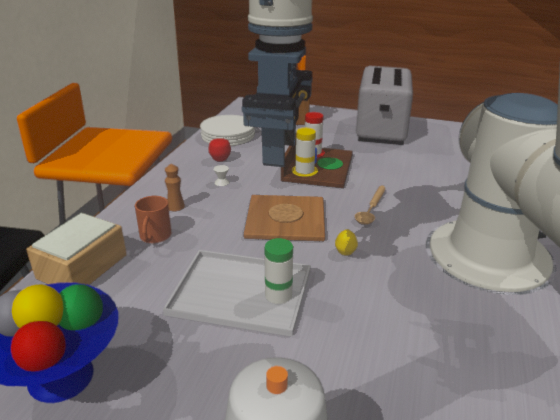

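The green jar stands upright in the tray at (279,272), and its mat is visible at (330,163). Next are the other two jars.

Run:
```python
from ops import *
pick((.506,-.2397),.096,.065); place(fr(TRAY,(0,0)),.080,.09)
pick((.5158,-.3696),.096,.065); place(fr(TRAY,(.075,0)),.080,.09)
im=arm.snapshot("top"); cv2.imwrite("pics/t2.png",im[:,:,::-1])
im2=arm.snapshot("side"); cv2.imwrite("pics/s2.png",im2[:,:,::-1])
for c,x in(("green",-.075),("yellow",0),("red",.075)):
  g=fr(TRAY,(x,0)); print(c,g,jar(im,c,g,.004),jar(im2,c,g,.004,"side"))
a=cv2.resize(im[160:270,350:490],None,fx=4,fy=4,interpolation=cv2.INTER_CUBIC)
cv2.imwrite("pics/a2.png",a[:,:,::-1])
for c,u in(("red",(450,200)),("yellow",(390,205)),("green",(422,230)),("blue",(424,202))):
    k,l,st,ce=cv2.connectedComponentsWithStats(colmask(im,c)[165:265,355:480].astype(np.uint8))
    i=1+np.argmax(st[1:,4]); print(c,ce[i]+[355,165],st[i],unproj([ce[i]+[355,165]],.019))
```

```text
gripped 0.0536193110239914 30.00101286917925
w 0.05338532055021161 t 17.4417
F [ 1.11479183 -0.27697881 -1.84604052]
placed t 23.325
gripped 0.05311314740422911 30.000223740935326
w 0.05337740052272494 t 29.2
F [-0.01016607 -0.94397145 -2.68278911]
placed t 35.5417
green [0.41540355 0.28765911] (array([0.41598843, 0.2875921 ]), np.float64(0.7018120794399875)) (array([ 0.40755668, -0.1081496 ]), np.float64(0.5777479680994819))
yellow [0.4901 0.2944] (array([0.48828344, 0.29405073]), np.float64(0.7915297659891224)) (array([0.48984053, 0.2951683 ]), np.float64(0.873050727692654))
red [0.56479645 0.30114089] (array([0.56346942, 0.30192077]), np.float64(0.8048618444495644)) (array([0.56638616, 0.30137457]), np.float64(0.7687898792423015))
red [446.80539273 200.94255569] [ 76  20  33  33 853] [[ 0.51351306 -0.37129986]]
yellow [388.28587319 205.50389321] [ 16  24  35  34 899] [[ 0.50363848 -0.23984317]]
green [420.44165621 231.06524467] [ 50  50  32  33 797] [[ 0.44549077 -0.30868647]]
blue [419.88324873 200.43654822] [ 52  24  26  23 394] [[ 0.5149424  -0.31121895]]
```

View pics/a2.png

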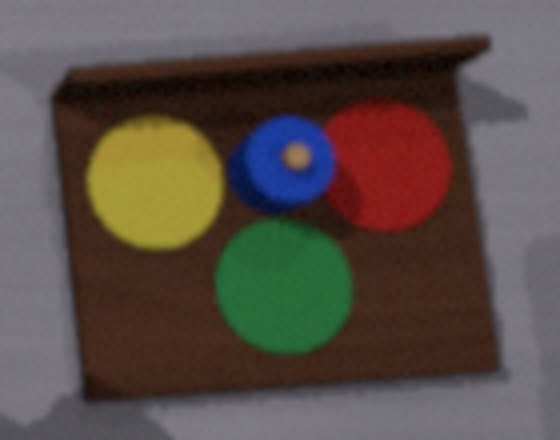

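View pics/t2.png

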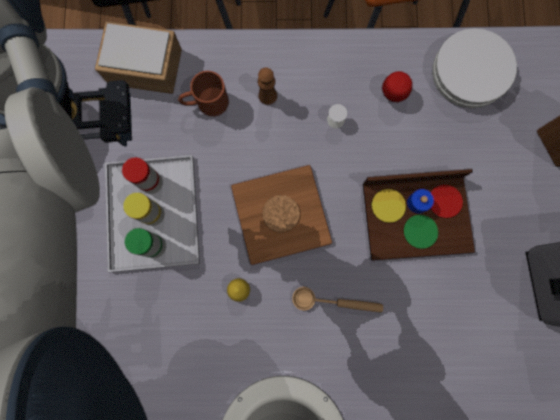

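All three mats are clear, with crop positions yellow (155,182), red (387,166) and green (285,287). The three jars stand in a row in the tray, and the pot hasn't moved, with its knob at (297,156). Now the pot goes to the pad.

Run:
```python
from ops import *
pick((.5097,-.305),.026,.065,.075); place(PAD,.031,.065,.07)
im=arm.snapshot("top")
a=cv2.resize(im[145:280,95:340],None,fx=3,fy=3,interpolation=cv2.INTER_CUBIC)
cv2.imwrite("pics/b3.png",a[:,:,::-1])
s=arm.snapshot("side");cv2.imwrite("pics/s3.png",cv2.resize(s[150:330,150:340],None,fx=3,fy=3)[:,:,::-1])
```

```text
gripped 0.04679827403038109 30.000696033239365
w 0.046768139487344235 t 42.1
F [-0.36512219 -0.15286326 -2.00646402]
placed t 47.5833
```

View pics/s3.png

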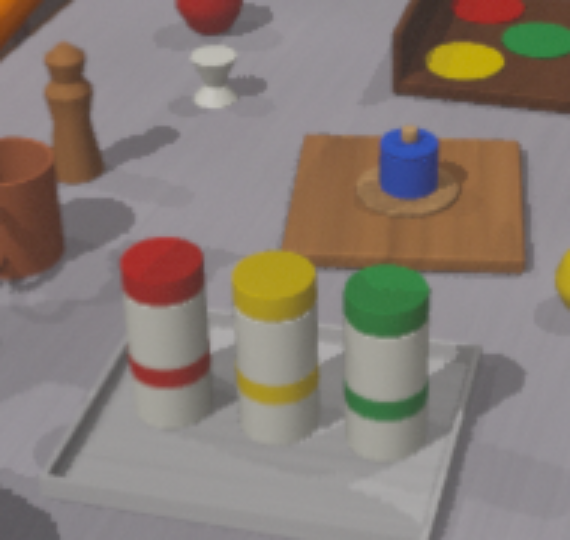

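View pics/b3.png

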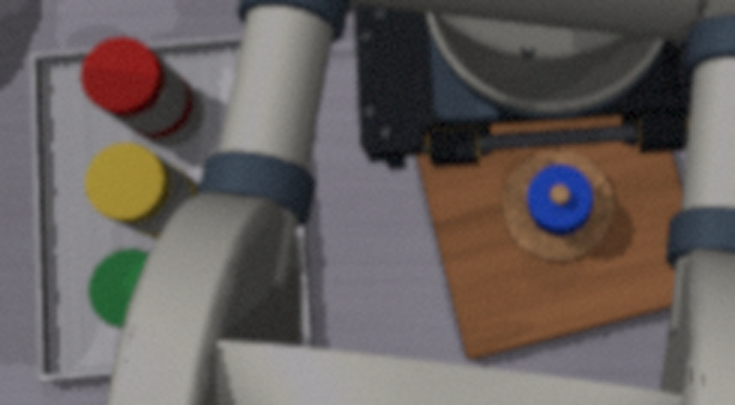

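The pot stands centred on the pad (knob at (560,194) in the crop), and the jars are still upright in the tray. Now I'll return the jars.

Run:
```python
from ops import *
print("pot",unproj([np.array([560,194])/3+[95,145]-1/3],.075),PAD)
M={"red":((.515,-.370),.075),"yellow":((.505,-.2398),0),"green":((.4455,-.309),-.075)}
for c,(m,x) in M.items():
    print(c); pick(fr(TRAY,(x,0)),.080,.09); place(np.array(m),.096,.065)
arm.move_to([.45,.25,.35],R(.09))
im=arm.snapshot("top"); s=arm.snapshot("side")
for c,(m,x) in M.items(): print(c,m,jar(im,c,m,.02)[0],jar(s,c,m,.02,"side")[0])
print(arm.current_t())
cv2.imwrite("pics/t4.png",cv2.resize(im[140:280,220:490],None,fx=2.9,fy=2.9,interpolation=cv2.INTER_CUBIC)[:,:,::-1])
cv2.imwrite("pics/s4.png",cv2.resize(s[100:250,220:370],None,fx=3.5,fy=3.5)[:,:,::-1])
```

```text
pot [[0.48630094 0.00073801]] [0.4867 0.0013]
red
gripped 0.05332707382295189 30.000203847885132
w 0.05331960708532545 t 52.8583
F [-0.08234256 -0.50884604 -1.41474139]
placed t 59.0667
yellow
gripped 0.05369140152906671 30.000647641718388
w 0.05340894010526286 t 65.0917
F [-0.42510573 -0.43254404 -2.509322  ]
placed t 70.8417
green
gripped 0.053192168909457195 30.000673569738865
w 0.05316060854132508 t 76.5167
F [ 0.04890875 -0.49176634 -2.35289109]
placed t 82.475
red (0.515, -0.37) [ 0.51371239 -0.36958722] [ 0.51536878 -0.37154404]
yellow (0.505, -0.2398) [ 0.49677991 -0.22976599] [ 0.50540912 -0.23950128]
green (0.4455, -0.309) [ 0.44558752 -0.30902322] [0.66381993 0.56000543]
84.6
```

View pics/t4.png

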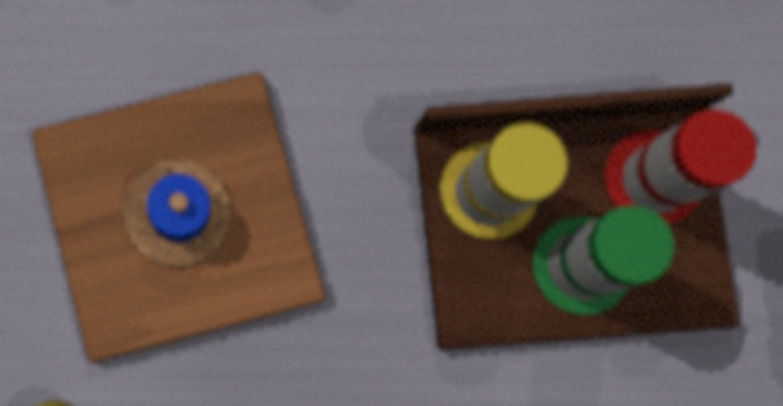

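View pics/s4.png

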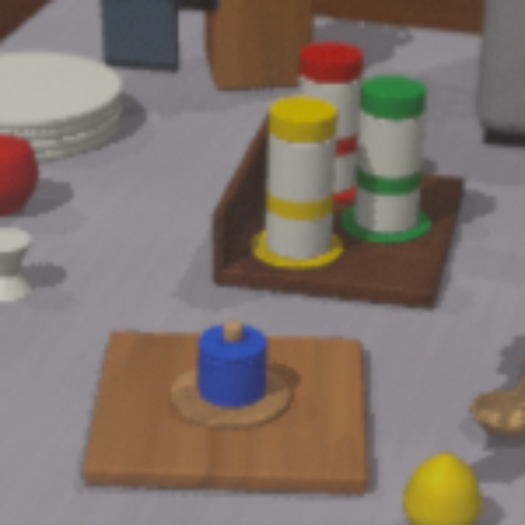

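The lid of each jar in t4.png (yellow (528,161), red (715,148), green (633,245)) is over its own mat. All the jars stand upright and the pot is centred on the pad at (178,205). The odd top-view value for yellow comes from its lid and mat merging into one blob; the side view agrees with where I put it.

```bash
python3 -c "
from rig import arm
print(arm.sign_off())"
```

```text
the job is handed in; nothing more can be done
None
```

The job is handed in at about 85 s of the 131 s allowed: the salt pot stands on the cork pad and each jar is back on its own mat, all upright and released. The last pictures show the pot about 1 mm and the jars within about 2 mm of their measured centres; no verdict was returned.

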